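# Knock down the capper plunger over a sauce bottle

## Robot

A 6-joint arm with a two-finger parallel gripper is mounted at the origin on the work surface. World frame = base frame: x ahead of the robot, y to its left, z up, the work surface at z = 0. Lengths are in m, angles in rad, forces in N, time in s.
With the tool pointing down it reaches from about 0.35 to 0.975 m from the base axis. Payload 17.4 kg.
Tool frame: the origin (TCP) lies between the finger pads; the fingertips stand 8 mm ahead of it and the grasp point (between the pads) lies 11 mm behind it; z points along the fingers, y is the line along which they close (so a half turn about z gives the same grasp; the last joint's range is limited). The gripper opens to 85 mm and grips with 20 to 120 N. Pads are 22 mm wide; open, the fingers measure 114 mm over their backs; the gripper's body (76 mm by 85 mm) begins 54 mm behind the grasp point. The pads swing forward as they close: fully open they stand 13 mm farther back than shut.
Start: joints at [1.244, 0.116, 1.442, -0, 1.584, -0.038], TCP at [0.192, 0.647, 0.239] pointing down, gripper open.
Joint ranges: [-2.83, 2.83], [-0.83, 2.19], [0.07, 2.5], [-1.14, 4.28], [0.01, 3], [-2.97, 2.97]. Speed limits (rad/s): [1.89, 1.89, 2.22, 3.14, 3.14, 3.14].

## Interface

Orientations are given as a unit quaternion [x, y, z, w].
In Python, from plant import get_state, grab_frame, hand_in, outline_of gives the robot as it stands.
- The arm moves only by the tool apply_moves, never from a script. Its argument "motion" is a list of rows, each a list of 6 numbers: the shift along the tool's x, y, z in units of 30 mm (1.0 is 30 mm), then the turn, a rotation vector about the tool's x, y, z in rad. In form: [[x, y, z, wx, wy, wz], ...]. A call has exactly 5 rows; each row is the pose to reach, as a shift and turn from the pose commanded when the call began, along the tool's axes at that moment; what a row does not reach only later rows make up. A row lasts 1/12 s, in which the tool goes at most 41.7 mm and 7.16 degrees, less where a joint would pass 70% of its speed; a pose out of reach is approached as far as the arm can. A call with a gripper value outside its range is refused whole. "grip" is the closure, from -1 (fully open) to 1 (shut), set as the call begins (left out, the last holds). The fingers move at their own pace and stop on an object; "newtons" is the grip in N (left out, the last holds). Time passes only in rows, so rows that repeat a pose let the fingers close, or fill a call up. It gives the time, the measured TCP pose, the force, the opening and the grip force at its end, in the units of the state.
- get_state(): the state, without advancing time (a new reading comes with each control period).
- grab_frame(name): name is "side" or "top"; returns a dict with "image" (384x512x3 uint8, red, green, blue), "z_map" (384x512 float32, m along the optical axis (not along the pixel's ray), 0 where there is no reading), "fx", "fy", "cx", "cy" (pixels), "rvec" (rotation vector, rad) and "tvec" (3), from world to camera coordinates, as OpenCV has them. Camera axes: x right, y down, z forward; pixel columns grow to the right and rows downward; lengths in m; the calibration is good to about 2 mm. A picture is of the moment at which its call begins.
- hand_in(): hands the job in; it is judged then, once.
Trained networks look in the newest picture that a camera, given by its name, has taken for a name from the list of things; names that differ only in an ending like _2 or _b are one class to them, and where a whole thing is asked for, a point or a joint stands for the part that bears it (a point fixed in the world has none). Each returns a list of dicts, best first, with "conf" (0 to 1); they miss things now and then, are a little off and sometimes report something else, mostly with a low value. They report only what shows in the picture. A call takes as long as a camera call. They do not tell look-alikes from the thing itself.
- outline_of(camera, query): "region" (384x512 bool, what is visible of it) and "location" ([column, row] in pixels, amid what is visible of it).
The state is a dict: "t": time; "qpos": joint angles; "joint_vel": joint speeds; "joint_torque": joint torques, N m; "tool_pos": TCP position; "ee_rot": TCP orientation; "wrist_force": force on the tool from outside, world axes, zero at the start; "torque": the same for the moment, N m; "gripper_width": finger opening in m; "finger_force": force on a finger pad.
Only numpy, scipy, OpenCV 4.12 (cv2) and the standard library are available. Lean on these libraries where they do the work, as an engineer would, in place of code of your own. Each camera call takes 0.05 s, during which the arm holds its last target. There are 200 camera calls.

## Task

Cap the sauce bottle: take the steel meat mallet with the black upright handle by its handle and, holding it, knock the red plunger of the capper that has the bottle in it all the way down with a brisk blow from above (mallet only, not the gripper). Leave the blue plunger of the empty capper alone, then stand the mallet upright on the green board again and let go.

Things in the scene. Friction and masses are not known exactly. Their poses are not given: they have to be found in the camera images.
- mallet_c (a point): Meat mallet standing on the green board: steel disc head 60 mm across, 40 high; above it a black upright handle 26 across, 80 long; 0.36-0.54 kg. The point is on its axis, half-way up, 60 mm above the striking face (the underside); z up the handle. Hold it 75 to 105 mm above the face, fingers down. A bystander, a wooden pestle 115 mm high, stands over 100 mm away along the board's y.
- plunger_top (a point): Centre of the top of the red plunger (disc 44 mm across), on the capper with a brown bottle in it: strike here, straight down. 166 mm above the counter when up; moves with the plunger. Capper: base 100 x 130 mm, crossbar top at 138 mm, nuts to 144. The empty one is alike but blue, its axis 180 mm or more away. Nothing near cappers or board is over 170 mm high.
- plunger (a joint): How far the red plunger is down, m: 0 up, 0.014 at its stop. Starts at 0 to 0.003. It is sprung and takes about 6 N at first, 9 N at the end; a catch keeps it where it was driven. A brisk blow moves it at 0.05 m/s or faster while it goes down; a slow push does not count.
- spare (a joint): How far the blue plunger of the empty capper is down, in m: 0 up, 0.014 down. It starts at 0 to 0.003; leave it.
- board: Green board fixed on the counter, 150 mm along its x, 320 mm along its y, 15 mm thick. Origin: centre of its underside, so its top is 15 mm above it. The mallet must end standing on it; the free spot it came from will do.
Things that resemble listed ones, but are neither listed nor needed, are in the scene too. Leave any pink look-alike of the part that bears mallet_c alone. Leave any purple look-alike of the part that bears plunger_top alone.

How it is judged:
By the outcome, as a careful person would: the job done as asked, in the order asked, and still so for the second after the job is handed in, with the robot touching nothing.
It also fails if it takes over 48 s, if anything falls off the work surface, if the arm or the gripper's body presses on something with over 40 N, if the wrist force passes 120 N, or if a joint passes its speed limit or range.

## Working session

There is one attempt and no reset: what is moved stays moved. The work goes in short steps, Python scripts to look and compute and a tool call to move; the robot and the scene stay as the last step left them, time stands still between calls to the robot, and variables do not carry over. Pictures are saved under pics/ and viewed, at most 10 in all, crops included, and the job is handed in when it is done.

Besides the shell and the picture viewer there is one more tool, called after "Emit:" by a JSON object that holds its "name" and its "arguments". apply_moves: Moves the arm, as the interface text tells. Its arguments: {"type":"object","properties":{"motion":{"type":"array"},"grip":{"type":"number"},"newtons":{"type":"number"}},"required":["motion"]}

```bash
mkdir -p pics; cat > h.py <<'E'
import numpy as np, cv2
from plant import get_state, grab_frame, hand_in, outline_of
def pts(f, mask=None):
    z=f["z_map"]; R=cv2.Rodrigues(np.array(f["rvec"],float))[0]; t=np.array(f["tvec"],float).ravel()
    v,u=np.mgrid[:384,:512]
    P=np.stack([(u-f["cx"])/f["fx"]*z,(v-f["cy"])/f["fy"]*z,z],-1)
    W=(P-t)@R
    W[z<=0]=np.nan
    return W
def save(f,n,crop=None,s=1):
    im=f["image"][...,::-1]
    if crop: a,b,c,d=crop; im=im[b:d,a:c]
    cv2.imwrite("pics/"+n,cv2.resize(im,None,fx=s,fy=s,interpolation=cv2.INTER_CUBIC))
E
python3 - <<'E'
from h import *
print(get_state())
ims=[]
for c in ["top","side"]:
    f=grab_frame(c); W=pts(f); save(f,c+"0.png",s=1.5)
    for q in ["mallet_c","plunger_top","plunger","spare","board"]:
        for d in outline_of(c,q):
            P=W[d["region"]]; P=P[~np.isnan(P[:,0])]
            if len(P)<5: continue
            zt=np.percentile(P[:,2],97); T=P[P[:,2]>zt-.006]
            print(c,q,round(d["conf"],2),np.round(d["location"]),len(P),"med",np.median(P,0).round(3),"topc",T.mean(0).round(3),((T.min(0)+T.max(0))/2).round(3),"lo/hi",np.percentile(P,2,axis=0).round(3),np.percentile(P,98,axis=0).round(3), np.median(f["image"][d["region"]],0))
E
```

```text
{'t': 0.0, 'qpos': array([ 1.24419965e+00,  1.16458497e-01,  1.44229642e+00,  1.57222968e-05,
        1.58400080e+00, -3.77484196e-02]), 'joint_vel': array([-0.00025467, -0.00120366,  0.00112755,  0.00189684,  0.00145142,
        0.00165947]), 'joint_torque': array([ 5.28528850e-03, -7.32005525e+01, -6.32486987e+01,  2.77374638e-04,
        6.39571736e-03, -3.90502623e-05]), 'tool_pos': array([0.19218091, 0.64686004, 0.23856136]), 'ee_rot': array([ 1.43922457e-01,  9.89588797e-01, -5.70487281e-04, -1.13085046e-04]), 'wrist_force': array([ 0.63903372, -0.23630216,  0.51046584]), 'torque': array([0.02120114, 0.01723537, 0.02477147]), 'finger_force': 0.0, 'gripper_width': 0.08545305920993598}
top mallet_c 0.97 [218. 202.] 540 med [0.459 0.107 0.056] topc [0.465 0.112 0.134] [0.466 0.112 0.134] lo/hi [0.439 0.084 0.034] [0.491 0.138 0.136] [ 95. 103.  92.]
top mallet_c 0.68 [231. 256.] 567 med [0.33  0.086 0.041] topc [0.33  0.089 0.12 ] [0.331 0.09  0.12 ] lo/hi [0.304 0.062 0.021] [0.358 0.116 0.121] [191. 115. 133.]
top plunger_top 0.85 [211.  96.] 331 med [0.66  0.121 0.164] topc [0.
[... 1276 characters left out ...]
52.  50.]
side plunger 0.63 [310. 120.] 241 med [0.657 0.116 0.162] topc [0.658 0.118 0.163] [0.659 0.12  0.162] lo/hi [ 0.639  0.099 -0.001] [0.805 0.265 0.165] [175.  56.  52.]
side plunger 0.55 [123. 139.] 268 med [0.246 0.234 0.165] topc [0.247 0.237 0.165] [0.247 0.239 0.164] lo/hi [0.227 0.219 0.141] [0.266 0.259 0.167] [179.  52.  50.]
side spare 0.62 [369. 200.] 341 med [ 0.634 -0.135  0.164] topc [ 0.636 -0.134  0.164] [ 0.638 -0.133  0.164] lo/hi [ 0.618 -0.152  0.115] [ 0.655 -0.115  0.166] [ 50.5  81.  151. ]
side board 0.75 [254. 220.] 5514 med [ 0.462 -0.014  0.014] topc [ 0.467 -0.003  0.015] [0.47  0.027 0.068] lo/hi [ 0.397 -0.13   0.011] [0.54  0.176 0.017] [ 62. 132.  75.]
```

View pics/top0.png

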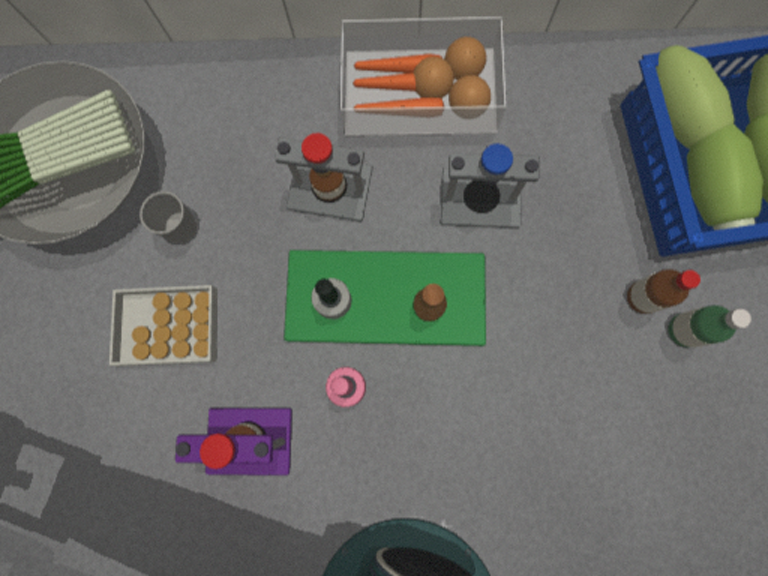

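View pics/side0.png

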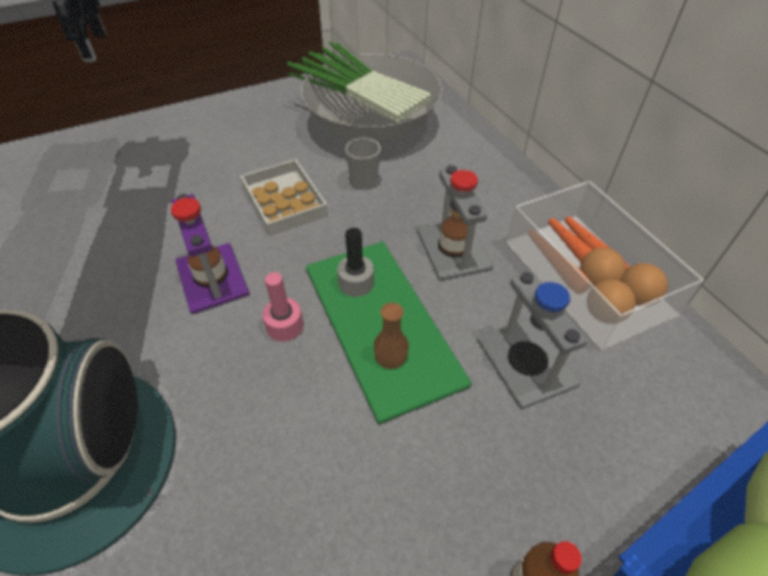

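The top view shows three mallet-like things: the black-handled mallet (328,292), a pink look-alike (345,387) and the wooden pestle (430,300). There are also three plungers: red on the grey capper with the bottle (317,148), red on the purple look-alike (217,450) and blue on the empty capper (497,158). By the description I choose the black-handled mallet and the grey capper's red plunger, and check both in one crop.

```bash
cat >> h.py <<'E'
from scipy.spatial.transform import Rotation as Ro
def shift(target):
    s=get_state(); R=Ro.from_quat(s["ee_rot"]); d=R.inv().apply(np.array(target)-s["tool_pos"])/.03
    print("to",target,"units",d.round(2),"tilt",R.as_matrix()[:,2].round(4),"F",np.round(s["wrist_force"],1),"w",round(s["gripper_width"],4),"t",s["t"])
E
python3 - <<'E'
from h import *
f=grab_frame("side"); save(f,"crop1.png",(200,90,360,240),4)
shift([.464,.110,.239]); print(Ro.from_quat(get_state()["ee_rot"]).as_matrix().round(3))
E
```

```text
to [0.464, 0.11, 0.239] units [-1.378e+01 -1.458e+01  1.000e-02] tilt [-0.e+00 -1.e-04 -1.e+00] F [0.3 0.5 0.1] w 0.085 t 0.65
[[-0.959  0.285 -0.   ]
 [ 0.285  0.959 -0.   ]
 [-0.    -0.    -1.   ]]
```

View pics/crop1.png

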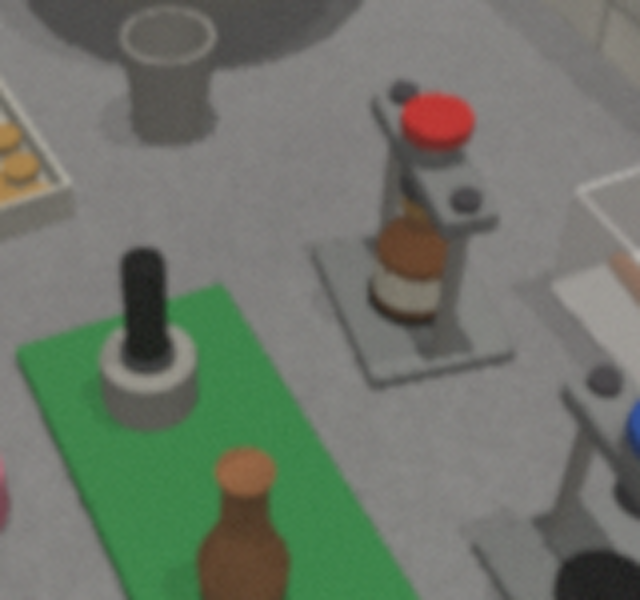

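The crop confirms it: the steel head with the black handle is on the green board at crop (148,330), and the red plunger over the brown bottle is at crop (438,120).

Emit:
{"name": "apply_moves", "arguments": {"motion": [[-13.8, -14.6, 0, 0, 0, 0], [-13.8, -14.6, 0, 0, 0, 0], [-13.8, -14.6, 0, 0, 0, 0], [-13.8, -14.6, 0, 0, 0, 0], [-13.8, -14.6, 0, 0, 0, 0]], "grip": -1, "newtons": 100}}

```text
t: 1.07
tool_pos: [0.2866, 0.4594, 0.2393]
ee_rot: [0.144, 0.99, 0.0, 0.0]
wrist_force: [1.3, 0.2, 0.6]
gripper_width: 0.0856
finger_force: 0.0
```

```bash
python3 -c "
from h import *
shift([.464,.110,.239])"
```

```text
to [0.464, 0.11, 0.239] units [-8.98 -9.49  0.01] tilt [ 2.e-04  2.e-04 -1.e+00] F [1.3 0.2 0.6] w 0.0856 t 1.0667
```

Emit:
{"name": "apply_moves", "arguments": {"motion": [[-9.0, -9.5, 0, 0, 0, 0], [-9.0, -9.5, 0, 0, 0, 0], [-9.0, -9.5, 0, 0, 0, 0], [-9.0, -9.5, 0, 0, 0, 0], [-9.0, -9.5, 0, 0, 0, 0]]}}

```text
t: 1.48
tool_pos: [0.3809, 0.2735, 0.2396]
ee_rot: [0.144, 0.99, 0.0, 0.0]
wrist_force: [1.7, 0.0, 0.1]
gripper_width: 0.0854
finger_force: 0.0
```

```bash
python3 -c "
from h import *
shift([.464,.110,.239])"
```

```text
to [0.464, 0.11, 0.239] units [-4.21 -4.44  0.02] tilt [ 8.e-04  5.e-04 -1.e+00] F [1.7 0.  0.1] w 0.0854 t 1.4833
```

Emit:
{"name": "apply_moves", "arguments": {"motion": [[-4.2, -4.4, 0, 0, 0, 0], [-4.2, -4.4, 0, 0, 0, 0], [-4.2, -4.4, 0, 0, 0, 0], [-4.2, -4.4, 0, 0, 0, 0], [-4.2, -4.4, 0, 0, 0, 0]]}}

```text
t: 1.9
tool_pos: [0.4651, 0.1091, 0.2395]
ee_rot: [0.145, 0.989, -0.0, 0.0]
wrist_force: [-0.2, 1.1, -0.1]
gripper_width: 0.0858
finger_force: 0.0
```

Emit:
{"name": "apply_moves", "arguments": {"motion": [[0, 0, 0, 0, 0, 0], [0, 0, 0, 0, 0, 0], [0, 0, 0, 0, 0, 0], [0, 0, 0, 0, 0, 0], [0, 0, 0, 0, 0, 0]]}}

```text
t: 2.32
tool_pos: [0.4634, 0.1138, 0.2394]
ee_rot: [0.143, 0.99, 0.0, 0.0]
wrist_force: [0.0, -0.1, -0.4]
gripper_width: 0.0853
finger_force: 0.0
```

```bash
python3 -c "
from h import *
shift([.464,.110,.097])"
```

```text
to [0.464, 0.11, 0.097] units [-0.05 -0.12  4.75] tilt [ 2.e-04  1.e-04 -1.e+00] F [ 0.  -0.1 -0.4] w 0.0853 t 2.3167
```

Emit:
{"name": "apply_moves", "arguments": {"motion": [[-0.05, -0.1, 1.0, 0, 0, 0], [-0.05, -0.1, 2.0, 0, 0, 0], [-0.05, -0.1, 3.0, 0, 0, 0], [-0.05, -0.1, 4.0, 0, 0, 0], [-0.05, -0.1, 4.75, 0, 0, 0]]}}

```text
t: 2.73
tool_pos: [0.4633, 0.1103, 0.0945]
ee_rot: [0.143, 0.99, -0.0, -0.001]
wrist_force: [-0.4, 0.7, -1.0]
gripper_width: 0.0854
finger_force: 0.0
```

```bash
python3 - <<'E'
from h import *
shift([.464,.110,.097])
f=grab_frame("side"); save(f,"pre.png",(170,90,310,210),4)
E
```

```text
to [0.464, 0.11, 0.097] units [-0.02 -0.   -0.08] tilt [-1.3e-03 -2.0e-04 -1.0e+00] F [-0.4  0.7 -1. ] w 0.0854 t 2.7333
```

View pics/pre.png

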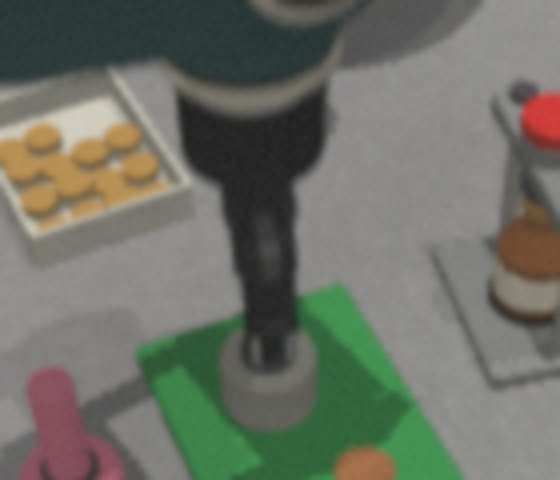

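The fingers straddle the handle above the head at crop (268,350), and the mallet stands undisturbed. I'll close the gripper now.

Emit:
{"name": "apply_moves", "arguments": {"motion": [[0, 0, 0, 0, 0, 0], [0, 0, 0, 0, 0, 0], [0, 0, 0, 0, 0, 0], [0, 0, 0, 0, 0, 0], [0, 0, 0, 0, 0, 0]], "grip": 1, "newtons": 110}}

```text
t: 3.2
tool_pos: [0.465, 0.1099, 0.0982]
ee_rot: [0.144, 0.99, 0.0, 0.001]
wrist_force: [-0.5, 1.9, 2.1]
gripper_width: 0.0255
finger_force: 16.9
```

Emit:
{"name": "apply_moves", "arguments": {"motion": [[0, 0, 0, 0, 0, 0], [0, 0, 0, 0, 0, 0], [0, 0, 0, 0, 0, 0], [0, 0, 0, 0, 0, 0], [0, 0, 0, 0, 0, 0]]}}

```text
t: 3.62
tool_pos: [0.4651, 0.1099, 0.0983]
ee_rot: [0.144, 0.99, 0.001, 0.001]
wrist_force: [-0.2, 1.7, 7.1]
gripper_width: 0.0238
finger_force: 107.0
```

Emit:
{"name": "apply_moves", "arguments": {"motion": [[0, 0, -1.0, 0, 0, 0], [0, 0, -2.2, 0, 0, 0], [0, 0, -3.4, 0, 0, 0], [0, 0, -4.6, 0, 0, 0], [0, 0, -5.8, 0, 0, 0]]}}

```text
t: 4.03
tool_pos: [0.4639, 0.1095, 0.2725]
ee_rot: [0.144, 0.99, -0.0, -0.0]
wrist_force: [-0.1, 0.4, -5.5]
gripper_width: 0.0237
finger_force: 108.1
```

```bash
python3 - <<'E'
from h import *
shift([.660,.1205,.275])
E
```

```text
to [0.66, 0.1205, 0.275] units [-6.16  2.21 -0.08] tilt [-2.e-04 -1.e-04 -1.e+00] F [-0.1  0.4 -5.5] w 0.0237 t 4.0333
```

Emit:
{"name": "apply_moves", "arguments": {"motion": [[-1.2, 0.4, -0.1, 0, 0, 0], [-2.4, 0.9, -0.1, 0, 0, 0], [-3.7, 1.3, -0.1, 0, 0, 0], [-4.9, 1.8, -0.1, 0, 0, 0], [-6.15, 2.2, -0.1, 0, 0, 0]]}}

```text
t: 4.45
tool_pos: [0.6617, 0.1206, 0.2733]
ee_rot: [0.144, 0.99, -0.0, -0.0]
wrist_force: [-0.2, 0.6, -3.7]
gripper_width: 0.0238
finger_force: 108.8
```

Emit:
{"name": "apply_moves", "arguments": {"motion": [[0, 0, 0, 0, 0, 0], [0, 0, 0, 0, 0, 0], [0, 0, 0, 0, 0, 0], [0, 0, 0, 0, 0, 0], [0, 0, 0, 0, 0, 0]]}}

```text
t: 4.87
tool_pos: [0.6592, 0.1204, 0.2749]
ee_rot: [0.144, 0.99, 0.0, 0.001]
wrist_force: [-0.3, -0.2, -5.4]
gripper_width: 0.0238
finger_force: 109.1
```

```bash
python3 - <<'E'
from h import *
shift([.660,.1205,.233])
f=grab_frame("side"); save(f,"hover.png",(230,40,390,190),4)
W=pts(f)
for d in outline_of("side","mallet_c"):
    P=W[d["region"]];P=P[~np.isnan(P[:,0])]; print(d["conf"],np.percentile(P,[2,50,98],axis=0).round(3))
E
```

```text
to [0.66, 0.1205, 0.233] units [-0.02  0.01  1.4 ] tilt [ 1.3e-03  2.0e-04 -1.0e+00] F [-0.3 -0.2 -5.4] w 0.0238 t 4.8667
0.85 [[0.301 0.058 0.003]
 [0.327 0.076 0.04 ]
 [0.354 0.108 0.12 ]]
0.63 [[0.632 0.089 0.   ]
 [0.649 0.107 0.23 ]
 [0.859 0.377 0.299]]
0.59 [[ 0.617 -0.153  0.109]
 [ 0.634 -0.134  0.164]
 [ 0.657 -0.113  0.166]]
```

View pics/hover.png

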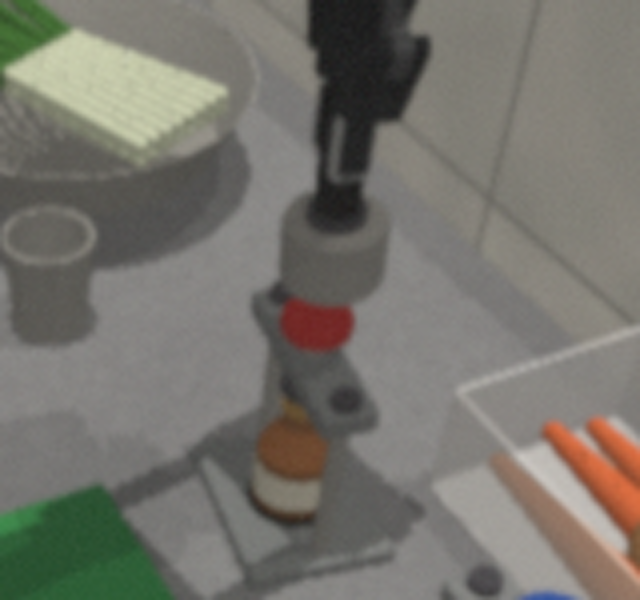

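The mallet face hangs above the red plunger, with the head at crop (335,250) and the plunger at (318,320), and nothing else is below it. I'll strike at about 0.2 m/s.

Emit:
{"name": "apply_moves", "arguments": {"motion": [[0, 0, 0.5, 0, 0, 0], [0, 0, 1.05, 0, 0, 0], [0, 0, 1.6, 0, 0, 0], [0, 0, 0.8, 0, 0, 0], [0, 0, 0, 0, 0, 0]], "newtons": 120}}

```text
t: 5.38
tool_pos: [0.6593, 0.1202, 0.2728]
ee_rot: [0.144, 0.99, -0.0, -0.001]
wrist_force: [-0.2, -0.4, -3.3]
gripper_width: 0.0233
finger_force: 119.4
```

Emit:
{"name": "apply_moves", "arguments": {"motion": [[1.2, -0.4, 0, 0, 0, 0], [2.4, -0.9, 0, 0, 0, 0], [3.7, -1.3, 0, 0, 0, 0], [4.9, -1.8, 0, 0, 0, 0], [6.15, -2.2, 0, 0, 0, 0]]}}

```text
t: 5.8
tool_pos: [0.4622, 0.1092, 0.2724]
ee_rot: [0.144, 0.99, -0.0, -0.0]
wrist_force: [-0.4, 0.4, -3.3]
gripper_width: 0.0235
finger_force: 119.5
```

```bash
python3 - <<'E'
from h import *
shift([.464,.110,.275])
for c in ["top","side"]:
    f=grab_frame(c); W=pts(f)
    if c=="side": save(f,"after.png",(180,60,380,210),4)
    for q in ["plunger_top","mallet_c"]:
      for d in outline_of(c,q):
        P=W[d["region"]];P=P[~np.isnan(P[:,0])]
        if len(P)>5: print(c,q,round(d["conf"],2),np.percentile(P,[3,50,97],axis=0).round(3).tolist())
E
```

```text
to [0.464, 0.11, 0.275] units [-0.05  0.04 -0.09] tilt [-3.e-04 -2.e-04 -1.e+00] F [-0.4  0.4 -3.3] w 0.0235 t 5.8
top mallet_c 0.67 [[0.436, 0.091, 0.205], [0.447, 0.11, 0.233], [0.458, 0.133, 0.278]]
side plunger_top 0.57 [[0.64, 0.1, 0.097], [0.653, 0.116, 0.15], [0.677, 0.138, 0.153]]
side mallet_c 0.9 [[0.301, 0.059, 0.002], [0.326, 0.076, 0.04], [0.354, 0.106, 0.12]]
side mallet_c 0.7 [[0.432, 0.079, 0.198], [0.454, 0.092, 0.232], [0.485, 0.123, 0.255]]
```

View pics/after.png

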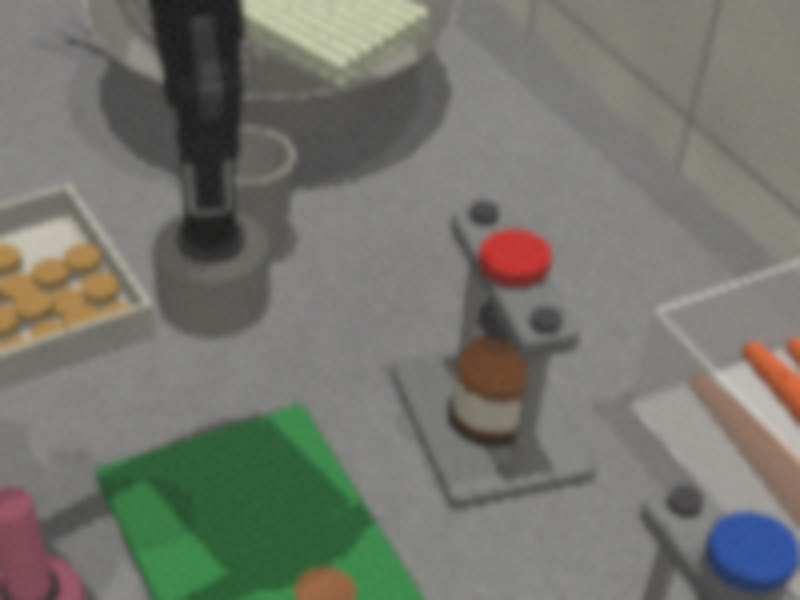

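The red plunger (515,255) has dropped close to its crossbar. The mallet is intact in the grip with its head at (212,270). I'll measure the plunger height and check whether the handle slipped.

```bash
python3 - <<'E'
from h import *
s=get_state(); print(s["tool_pos"])
f=grab_frame("side"); W=pts(f); im=f["image"].astype(int)
red=(im[...,0]>140)&(im[...,1]<90)&(abs(W[...,0]-.66)<.04)&(abs(W[...,1]-.12)<.04)
P=W[red]; print("red",len(P)); print(np.histogram(P[:,2],bins=np.arange(.13,.172,.003)))
blu=(im[...,2]>110)&(im[...,0]<90)&(abs(W[...,0]-.637)<.04)&(abs(W[...,1]+.133)<.04); print("blue",np.percentile(W[blu][:,2],[50,90]))
m=(abs(W[...,0]-.463)<.04)&(abs(W[...,1]-.11)<.04)&(W[...,2]>.15)&(W[...,2]<.25)
P=W[m]; print(np.histogram(P[:,2],bins=np.arange(.18,.25,.004)), P[P[:,2]<.225].min(0),P[P[:,2]<.225].max(0))
f=grab_frame("top"); W=pts(f); im=f["image"].astype(int)
red=(im[...,0]>120)&(im[...,1]<90)&(abs(W[...,0]-.66)<.04)&(abs(W[...,1]-.12)<.04)
P=W[red]; print("redtop",len(P), P and 0 if 0 else (np.percentile(P[:,2],[10,50,90]) if len(P) else ''))
E
```

```text
[0.46463997 0.10966696 0.27333763]
red 158
(array([ 0,  0,  1,  0,  0,  1, 75, 81,  0,  0,  0,  0,  0]), array([0.13 , 0.133, 0.136, 0.139, 0.142, 0.145, 0.148, 0.151, 0.154,
       0.157, 0.16 , 0.163, 0.166, 0.169]))
blue [0.16466836 0.16580631]
(array([  0,   0,   0,  10,  43,  39,  42,  44,  42,  40,  49,  41,  63,
       225,  58,  26,  25]), array([0.18 , 0.184, 0.188, 0.192, 0.196, 0.2  , 0.204, 0.208, 0.212,
       0.216, 0.22 , 0.224, 0.228, 0.232, 0.236, 0.24 , 0.244, 0.248])) [0.43329546 0.07659325 0.19379178] [0.48817638 0.11800849 0.22466058]
redtop 0
```

The plunger top reads 0.151 m, so it is at its stop, and blue is unchanged. The handle slid about 4 mm in the grip, so contact with the board should come at TCP z of about 0.094.

Emit:
{"name": "apply_moves", "arguments": {"motion": [[0, 0, 1.2, 0, 0, 0], [0, 0, 2.4, 0, 0, 0], [0, 0, 3.6, 0, 0, 0], [0, 0, 4.8, 0, 0, 0], [0, 0, 5.5, 0, 0, 0]]}}

```text
t: 6.62
tool_pos: [0.4633, 0.1094, 0.1042]
ee_rot: [0.144, 0.99, -0.001, -0.002]
wrist_force: [0.3, 0.7, -4.7]
gripper_width: 0.0242
finger_force: 119.7
```

Emit:
{"name": "apply_moves", "arguments": {"motion": [[0, 0, 0, 0, 0, 0], [0, 0, 0.05, 0, 0, 0], [0, 0, 0.1, 0, 0, 0], [0, 0, 0.15, 0, 0, 0], [0, 0, 0.2, 0, 0, 0]]}}

```text
t: 7.03
tool_pos: [0.4652, 0.1098, 0.1043]
ee_rot: [0.144, 0.99, 0.0, 0.001]
wrist_force: [-0.4, 0.4, -5.8]
gripper_width: 0.0235
finger_force: 119.5
```

Emit:
{"name": "apply_moves", "arguments": {"motion": [[0, 0, 0.05, 0, 0, 0], [0, 0, 0.1, 0, 0, 0], [0, 0, 0.15, 0, 0, 0], [0, 0, 0.2, 0, 0, 0], [0, 0, 0.2, 0, 0, 0]]}}

```text
t: 7.45
tool_pos: [0.4642, 0.1096, 0.0965]
ee_rot: [0.144, 0.99, -0.0, -0.0]
wrist_force: [-0.8, -1.1, -5.3]
gripper_width: 0.0234
finger_force: 119.5
```

Emit:
{"name": "apply_moves", "arguments": {"motion": [[0, 0, 0.03, 0, 0, 0], [0, 0, 0.06, 0, 0, 0], [0, 0, 0.08, 0, 0, 0], [0, 0, 0.08, 0, 0, 0], [0, 0, 0.08, 0, 0, 0]]}}

```text
t: 7.87
tool_pos: [0.4645, 0.1097, 0.0948]
ee_rot: [0.144, 0.99, 0.0, 0.0]
wrist_force: [-2.4, -0.4, 1.4]
gripper_width: 0.0237
finger_force: 120.3
```

Emit:
{"name": "apply_moves", "arguments": {"motion": [[0, 0, 0.01, 0, 0, 0], [0, 0, 0.02, 0, 0, 0], [0, 0, 0.02, 0, 0, 0], [0, 0, 0.02, 0, 0, 0], [0, 0, 0.02, 0, 0, 0]], "newtons": 20}}

```text
t: 8.28
tool_pos: [0.4646, 0.1097, 0.0948]
ee_rot: [0.144, 0.99, 0.0, 0.0]
wrist_force: [-5.2, -0.1, 9.2]
gripper_width: 0.0235
finger_force: 121.2
```

Emit:
{"name": "apply_moves", "arguments": {"motion": [[0, 0, 0, 0, 0, 0], [0, 0, 0, 0, 0, 0], [0, 0, 0, 0, 0, 0], [0, 0, 0, 0, 0, 0], [0, 0, 0, 0, 0, 0]], "grip": -1}}

```text
t: 8.7
tool_pos: [0.4644, 0.1096, 0.0938]
ee_rot: [0.144, 0.99, 0.0, 0.0]
wrist_force: [0.2, -0.5, 0.2]
gripper_width: 0.0817
finger_force: 0.0
```

Emit:
{"name": "apply_moves", "arguments": {"motion": [[0, 0, 0, 0, 0, 0], [0, 0, 0, 0, 0, 0], [0, 0, 0, 0, 0, 0], [0, 0, 0, 0, 0, 0], [0, 0, 0, 0, 0, 0]]}}

```text
t: 9.12
tool_pos: [0.4644, 0.1097, 0.0938]
ee_rot: [0.144, 0.99, 0.0, 0.0]
wrist_force: [-0.2, 0.2, -0.1]
gripper_width: 0.0854
finger_force: 0.0
```

Released. I'll rise clear, move aside and check.

Emit:
{"name": "apply_moves", "arguments": {"motion": [[0, 0, -0.7, 0, 0, 0], [0, 0, -1.7, 0, 0, 0], [0, 0, -2.9, 0, 0, 0], [0, 0, -4.1, 0, 0, 0], [0, 0, -5.3, 0, 0, 0]]}}

```text
t: 9.53
tool_pos: [0.464, 0.1096, 0.2546]
ee_rot: [0.144, 0.99, 0.0, 0.0]
wrist_force: [0.3, -0.2, -0.6]
gripper_width: 0.0856
finger_force: 0.0
```

Emit:
{"name": "apply_moves", "arguments": {"motion": [[1, 1, 0, 0, 0, 0], [2, 2, 0, 0, 0, 0], [2.9, 2.9, 0, 0, 0, 0], [3.8, 3.8, 0, 0, 0, 0], [4.5, 4.5, 0, 0, 0, 0]]}}

```text
t: 9.95
tool_pos: [0.3718, 0.2794, 0.253]
ee_rot: [0.144, 0.99, 0.0, 0.0]
wrist_force: [0.3, -1.0, 0.4]
gripper_width: 0.0854
finger_force: 0.0
```

```bash
python3 - <<'E'
from h import *
s=get_state(); print(s["t"],s["tool_pos"])
for c in ["side","top"]:
    f=grab_frame(c); W=pts(f)
    if c=="side": save(f,"end.png",s=1.5)
    for q in ["plunger_top","mallet_c","spare"]:
      for d in outline_of(c,q):
        P=W[d["region"]];P=P[~np.isnan(P[:,0])]
        if len(P)>5: print(c,q,round(d["conf"],2),np.percentile(P,[3,50,97],axis=0).round(3).tolist())
E
```

```text
9.95 [0.37180801 0.27938975 0.2530133 ]
side plunger_top 0.67 [[0.64, 0.1, 0.097], [0.654, 0.115, 0.15], [0.677, 0.135, 0.153]]
side plunger_top 0.54 [[0.228, 0.219, 0.156], [0.245, 0.234, 0.165], [0.263, 0.256, 0.167]]
side mallet_c 0.66 [[0.303, 0.059, 0.007], [0.326, 0.076, 0.04], [0.353, 0.1, 0.12]]
side mallet_c 0.56 [[0.435, 0.079, 0.014], [0.459, 0.097, 0.055], [0.49, 0.171, 0.134]]
top plunger_top 0.82 [[0.642, 0.103, 0.099], [0.657, 0.122, 0.151], [0.679, 0.14, 0.154]]
top plunger_top 0.63 [[0.236, 0.211, 0.157], [0.254, 0.228, 0.165], [0.27, 0.239, 0.203]]
top mallet_c 0.82 [[0.437, 0.082, 0.032], [0.457, 0.105, 0.056], [0.485, 0.135, 0.136]]
top mallet_c 0.56 [[0.306, 0.064, 0.037], [0.33, 0.085, 0.041], [0.355, 0.114, 0.121]]
top spare 0.87 [[0.62, -0.148, 0.16], [0.637, -0.129, 0.165], [0.655, -0.111, 0.167]]
```

View pics/end.png

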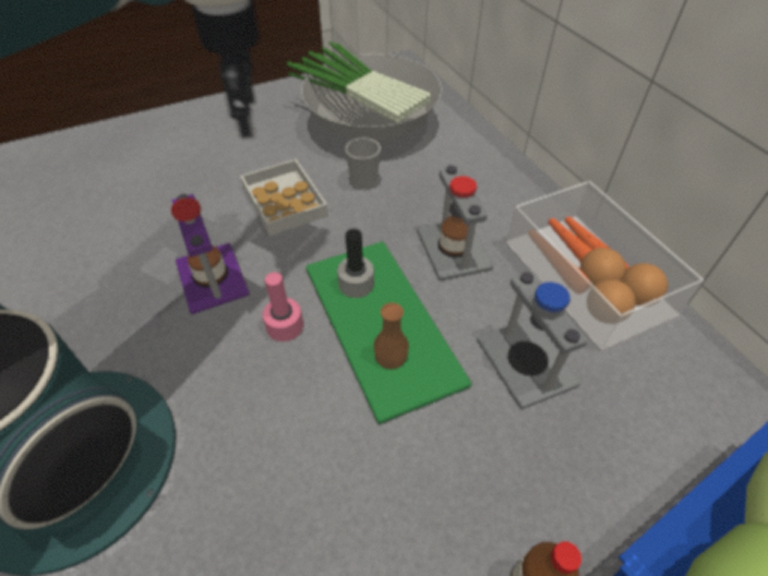

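The end picture shows the mallet upright on the board (355,270), the red plunger down (463,187) and blue untouched (552,297). The arm is clear of everything. The plunger dropped 12–13 mm to 0.151–0.152 m, and the handle slipping under the blow fits hitting the hard stop.

```bash
python3 -c "
from plant import hand_in
print(hand_in())"
```

```text
the job is handed in; nothing more can be done
None
```

The bottle is capped: one blow of the mallet drove the red plunger to about 0.151 m, its stop within camera accuracy; the blue plunger was left alone, the mallet stands upright on the green board again, and the job is handed in.

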